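Shim the rocking writing box

TASK

The white writing box rocks because the foot under its far left corner is screwed up too high: press that corner down with a fingertip to feel it rock, and let it come back up. Then, without grasping or lifting anything, push the wooden wedge thin end first under that foot until the box no longer rocks, and press the same corner of the lid down again, firmly but not hard (about 10 newtons). Finish while still holding the corner pressed, with the box standing level; leave the box where it is and leave everything else alone.

Things in the scene. Friction and masses are not known exactly. Their poses are not given: they have to be found in the camera images.
- box: writing box, 3 kg: white sides, flat wooden lid with a small knob (22 mm across, 14 high) in its middle; 190 mm along x, 250 along y, lid top 80 mm above the table, underside 20 mm. Origin: centre of its footprint at table height. +x points roughly away from the robot, +y to the robot's left (turned -0.1 to 0.45 rad). Black round feet 24 mm across, centred 20 mm inside the sides at each corner
- loose_corner (a point): point on the lid above the centre of the too-high foot (the +x +y corner, far left), 80 mm above the table. That foot ends 5 to 10 mm above the table, differing each start: find out by touch. Left alone the box rests level on its other three feet; 2 to 6 N down on this point tips it until the foot meets the table, and it comes back when released
- wedge: loose plain wooden wedge, 70 g, lying flat on the box's +y side: 130 mm long (x), 50 mm wide (y), 3 mm thick at the thin end (+x), rising evenly to 26 mm at the thick end (-x). Origin: centre of its underside. The thin end points roughly at the loose foot. It slides with under 1 N until its slope meets the foot; then resistance grows to several N. Over about 12 N the box is jacked up or slides
- wedge_tip (a point): middle of the wedge's thin end, 1.5 mm above the table
- wedge_back (a point): middle of the upright thick-end face of the wedge, 13 mm above the table: the face to push on
- ink_bottle: bystander: black ink jar 48 mm across, 75 mm high, standing near the wedge; origin centre of its underside
- eraser: bystander: black rubber block 30 x 55 x 14 mm near the wedge on its far side; origin centre of its underside
- paperweight: bystander: dark wooden bar 24 x 180 x 14 mm on the robot's side of the box; origin centre of its underside
- dish: bystander: white ceramic dish 80 mm across, 22 mm high, beyond the box; origin centre of its underside
- brush: bystander: brush about 200 mm long lying on the table along the box's -y side
Mind the look-alikes: they are no part of the job. Of the things that look like the wedge, the smallest one is meant.

How it is judged (in metres and radians):
On the way, in this order (a step that is already met when the one before it is completed fails the run):
1. the loose corner is pressed with the fingers and the box rocks, the wedge not yet touching it (angle between box's own z axis and vertical above 0.025 rad and contact force between the fingers and box above 1 N and contact force between wedge and box below 0.5 N), for 0.1 s.
2. the wedge's thin end has gone under the loose foot, the box level again (horizontal distance between wedge_tip and loose_corner below 0.045 m and angle between box's own z axis and vertical below 0.02 rad), for 0.1 s.
At the end, for the whole second after the job is handed in: fingers press the lid with 7-35 N within 50 mm of the loose corner point and are off the wedge; the thin end is within 45 mm of that point from above and the wedge carries over 2 N of the box; box level within 0.02 rad, at rest, within 30 mm of its start (all of step 2 and contact force between the fingers and box between 7 and 35 N and horizontal distance between the grasp point and loose_corner below 0.05 m and contact force between wedge and box above 2 N and contact force between the fingers and wedge below 0.5 N and distance of box from where it was at the start of the episode below 0.03 m and angular speed of box below 0.05 rad/s and linear speed of wedge below 0.02 m/s); the arm keeps its last pose, push and grip.
It fails at once if the wedge or the box is lifted off the table (over 12 mm) (height (world z) of any of wedge, box above 0.012 m).
It fails at once if the box is shoved more than 40 mm from its place (distance of box from where it was at the start of the episode above 0.04 m).
It fails at once if a bystander is moved more than 30 mm (distance of any of ink_bottle, eraser, paperweight, dish, brush from where it was at the start of the episode above 0.03 m).
It also fails if it takes over 72 s, if anything falls off the work surface, if the arm or the gripper's body presses on something with over 40 N, if the wrist force passes 120 N, or if a joint passes its speed limit or range.

ROBOT

A 6-joint arm with a two-finger parallel gripper is mounted at the origin on the work surface. World frame = base frame: x ahead of the robot, y to its left, z up, the work surface at z = 0. Lengths are in m, angles in degrees, forces in N, time in s.
With the tool pointing down it reaches from about 0.3 to 0.75 m from the base axis. Payload 8.5 kg.
Tool frame: the origin (TCP) lies at the very end of the fingers, on their centre line; the grasp point (between the pads) lies 19 mm behind it (ctrl.grasp_offset is the distance from the TCP to the grasp point, in m); x points along the fingers, y is the direction in which the jaws open and shut, and the axes are right-handed (so a half turn about x gives the same grasp; the last joint's range is limited). The gripper opens to 85 mm and grips with 20 to 120 N. Pads are 22 mm wide; open, the fingers measure 114 mm over their backs; the gripper's body (76 mm by 85 mm) begins 54 mm behind the grasp point. The pads swing forward as they close: fully open they stand 13 mm farther back than shut.
Start: joints at [-86.247, 21.807, 74.336, -0, 83.858, -12.336], TCP at [0.152, -0.528, 0.231] pointing down, gripper open.
Joint ranges: [-178.18, 178.18], [-50.72, 133.34], [12.68, 142.11], [-81.47, 261.47], [9.98, 163.14], [-165.26, 165.26]. Speed limits (degrees/s): [136.94, 136.94, 180, 180, 180, 180].

INTERFACE

Orientations are given as a 3x3 rotation matrix whose columns are the frame's x, y, z axes.
In Python, from station import ctrl, vision, hand_in gives the robot as it stands.
- The arm moves only by the tool jog_arm, never from a script. Its argument "commands" is a list of rows, each a list of 7 numbers: the shift along the tool's x, y, z in units of 60 mm (1.0 is 60 mm), then the turn, a rotation vector about the tool's x, y, z in degrees, then the finger opening in mm, from 0 to 85.4. A call has 1 to 10 rows; each row shifts and turns the pose as measured when the row begins, along the tool's axes as they then stand; what a row does not reach is not made up. A row lasts 1/8 s, in which the tool goes at most 62.5 mm and 10.7 degrees, less where a joint would pass 70% of its speed; a pose out of reach is approached as far as the arm can. A call is refused whole if a number of a shift passes 1 or a number of a turn 10.7, either way. A call with a gripper value outside its range is refused whole. The fingers move at their own pace and stop on an object; "squeeze" is the grip in N (left out, the last holds). Time passes only in rows, so rows that do not move let the fingers close. It gives the time, the measured TCP pose, the force and the opening at its end, in the units of the state.
- ctrl.get_state(): the state, without advancing time (a new reading comes with each control period).
- vision.get_image(name): name is "scene" or "top" or "wrist"; returns a dict with "frame" (480x640x3 uint8, red, green, blue), "z_map" (480x640 float32, m along the optical axis (not along the pixel's ray), 0 where there is no reading), "fx", "fy", "cx", "cy" (pixels), "dist_coeffs" ([k1, k2, p1, p2, k3] as OpenCV has them; the pictures are not rectified), "R" (3x3) and "t" (3): a world point X has camera coordinates R X + t. Camera axes: x right, y down, z forward; pixel columns grow to the right and rows downward; lengths in m; the calibration is good to about 2 mm. A picture is of the moment at which its call begins.
- hand_in(): hands the job in, once; it reports no verdict.
The state is a dict: "t": time; "joints": joint angles; "qvel": joint speeds; "joint_torque": joint torques, N m; "tcp_pos": TCP position; "orientation": TCP orientation; "ft_force": force on the tool from outside, world axes, zero at the start; "torque": the same for the moment, N m; "opening": finger opening in m.
Only numpy, scipy, OpenCV 4.12 (cv2) and the standard library are available. Lean on these libraries where they do the work, as an engineer would, in place of code of your own. Each camera call takes 0.05 s, during which the arm holds its last target.

## Working session

There is one attempt and no reset: what is moved stays moved. The work goes in short steps, Python scripts to look and compute and a tool call to move; the robot and the scene stay as the last step left them, time stands still between calls to the robot, and variables do not carry over. Pictures are saved under pics/ and viewed, and the job is handed in when it is done.

Besides the shell and the picture viewer there is one more tool, called after ">>>" as a command line: name --pt "numbers of a row" for each row, then --argument value for the rest. jog_arm: Moves the arm, as the interface text tells. Its arguments: {"type":"object","properties":{"commands":{"type":"array","items":{"type":"array","items":{"type":"number"}}},"squeeze":{"type":"number"}},"required":["commands"]}

```bash
ls; mkdir -p pics
python3 - <<'E'
from station import ctrl, vision
import cv2,numpy as np
s=ctrl.get_state()
print(s, ctrl.grasp_offset)
for n in ["scene","top"]:
    d=vision.get_image(n)
    cv2.imwrite(f"pics/{n}0.png",cv2.cvtColor(d["frame"],cv2.COLOR_RGB2BGR))
    np.savez(f"pics/{n}0.npz",**{k:np.array(v) for k,v in d.items()})
    print(n,d["fx"],d["cx"],d["cy"],d["dist_coeffs"],d["R"],d["t"])
E
```

```text
pics
{'t': 0.0, 'joints': array([-8.62472179e+01,  2.18416773e+01,  7.43846261e+01, -1.60400878e-03,
        8.38557472e+01, -1.23352119e+01]), 'qvel': array([-0.00069098, -0.03524398,  0.07554022,  0.0803593 ,  0.00792465,
        0.06798524]), 'joint_torque': array([-9.22120562e-04, -4.48458624e+01, -2.31273311e+01, -2.97896877e-04,
        4.82050062e-03,  1.79124487e-05]), 'tcp_pos': array([ 0.15238941, -0.52817381,  0.23070607]), 'orientation': array([[-1.21504850e-04,  2.77116134e-01, -9.60836424e-01],
       [ 1.42716024e-03, -9.60835404e-01, -2.77116021e-01],
       [-9.99998974e-01, -1.40493848e-03, -2.78742966e-04]]), 'ft_force': array([-0.78146297, -0.00300529, -0.30876912]), 'torque': array([0.03815516, 0.04281201, 0.03230527]), 'opening': 0.08513237588277567} 0.0187
scene 603.8559593387804 318.91048621558934 241.3967796593221 [-0.12771226  0.          0.          0.          0.        ] [[ 0.64021303  0.7681945   0.00211847]
 [ 0.4619169  -0.38275498 -0.80008212]
 [-0.61380783  0.51320156 -0.59988674]] [-0.36781116 -0.1747124   1.77768472]
top 433.862428420189 312.98269967691 225.93026335673179 [0.0002439 0.        0.        0.        0.       ] [[ 0.02153384 -0.99929983 -0.03059646]
 [-0.99089853 -0.01726534 -0.13349912]
 [ 0.13287739  0.03319274 -0.99057652]] [0.05207073 0.52585561 0.79263396]
```

View pics/scene0.png

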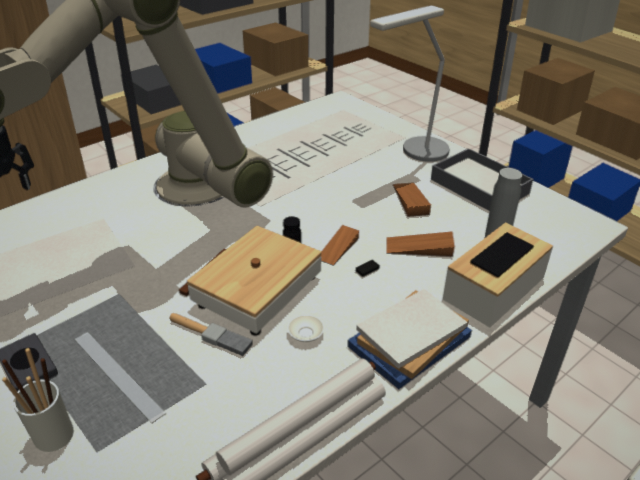

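View pics/top0.png

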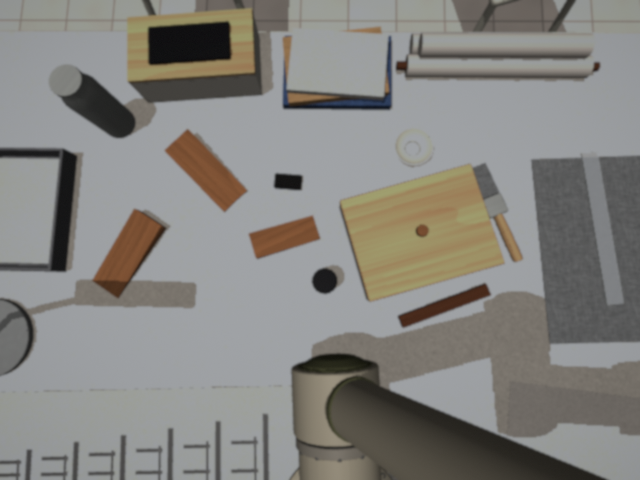

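The top view looks along −z: image up is +x and left is +y. The box is at about (422,230). The smallest wedge is at about (285,237), and the jar (325,280) and eraser (288,182) are near it. The two larger look-alikes are at (205,170) and (130,252).

```bash
cat > h.py <<'E'
import numpy as np,cv2
def load(n):
    d=np.load(f"pics/{n}.npz"); return {k:d[k] for k in d}
def ray(d,uv,z):
    K=np.array([[d["fx"],0,d["cx"]],[0,d["fy"],d["cy"]],[0,0,1.]])
    p=cv2.undistortPoints(np.array(uv,float).reshape(-1,1,2),K,np.array(d["dist_coeffs"],float)).reshape(-1,2)
    r=np.c_[p,np.ones(len(p))]@d["R"]; c=-d["R"].T@d["t"]
    z=np.broadcast_to(z,(len(p),))
    return c+r*((z-c[2])/r[:,2])[:,None]
def proj(d,X):
    K=np.array([[d["fx"],0,d["cx"]],[0,d["fy"],d["cy"]],[0,0,1.]])
    return cv2.projectPoints(np.array(X,float).reshape(-1,3),cv2.Rodrigues(d["R"])[0],d["t"],K,np.array(d["dist_coeffs"],float))[0].reshape(-1,2)
E
python3 - <<'E'
from h import *
d=load("top0"); f=d["frame"]; hsv=cv2.cvtColor(f,cv2.COLOR_RGB2HSV)
big=cv2.resize(f[130:320,220:540],None,fx=2.5,fy=2.5,interpolation=cv2.INTER_CUBIC)
cv2.imwrite("pics/crop.png",cv2.cvtColor(big,cv2.COLOR_RGB2BGR))
for uv in [(285,237),(400,220),(422,230),(440,305),(325,280),(288,182)]: print(uv,hsv[uv[1],uv[0]],f[uv[1],uv[0]],d["z_map"][uv[1],uv[0]])
m=((hsv[...,1]>80)&(hsv[...,0]<30)).astype(np.uint8)
n,l,st,c=cv2.connectedComponentsWithStats(m)
for i in range(1,n):
    if st[i,4]>150:
        cs,_=cv2.findContours((l==i).astype(np.uint8),cv2.RETR_EXTERNAL,cv2.CHAIN_APPROX_NONE)
        q=cv2.minAreaRect(cs[0]); print(st[i],q[0],q[1]); print(cv2.boxPoints(q).tolist())
E
```

```text
(285, 237) [ 12 148 131] [131  86  55] 0.8488203
(400, 220) [ 18 106 157] [157 131  92] 0.7782443
(422, 230) [ 12 149 116] [116  76  48] 0.7604127
(440, 305) [ 10 158  71] [71 42 27] 0.82202935
(325, 280) [150   9  29] [29 28 29] 0.77341217
(288, 182) [15 26 20] [20 19 18] 0.8647598
[ 128    9  128   74 5191] (190.35621643066406, 45.342918395996094) (65.78729248046875, 127.45040893554688)
[[124.58409881591797, 16.761066436767578], [251.75222778320312, 8.283184051513672], [256.1283264160156, 73.92477416992188], [128.960205078125, 82.40264892578125]]
[283  37   8  36 156] (286.5, 54.5) (35.0, 7.0)
[[283.0, 37.0], [290.0, 37.0], [290.0, 72.0], [283.0, 72.0]]
[288  93  58  13 428] (316.5, 99.0) (12.0, 57.0)
[[288.0, 93.0], [345.0, 93.0], [345.0, 105.0], [288.0, 105.0]]
[ 166  130   80   81 2619] (205.6768035888672, 169.7759552001953) (85.2501449584961, 31.056142807006836)
[[164.9114227294922, 149.87112426757812], [187.2670135498047, 128.31396484375], [246.4421844482422, 189.6807861328125], [224.0865936279297, 211.23794555664062]]
[  341   166   162   134 13650] (421.1343994140625, 232.24
[... 588 characters left out ...]
[[493.15118408203125, 217.16094970703125], [501.45849609375, 213.32681274414062], [522.0926513671875, 258.03411865234375], [513.7853393554688, 261.8682556152344]]
[ 250  217   69   41 1601] (283.83807373046875, 236.08184814453125) (24.995445251464844, 65.85911560058594)
[[248.67971801757812, 233.97508239746094], [311.5409240722656, 214.33094787597656], [318.9964294433594, 238.18861389160156], [256.1352233886719, 257.832763671875]]
[ 400  285   89   41 1019] (443.8913879394531, 305.0519714355469) (11.181276321411133, 92.00032806396484)
[[398.8293762207031, 315.8541259765625], [485.0541076660156, 283.7705078125], [488.9533996582031, 294.24981689453125], [402.7286682128906, 326.33343505859375]]
```

View pics/crop.png

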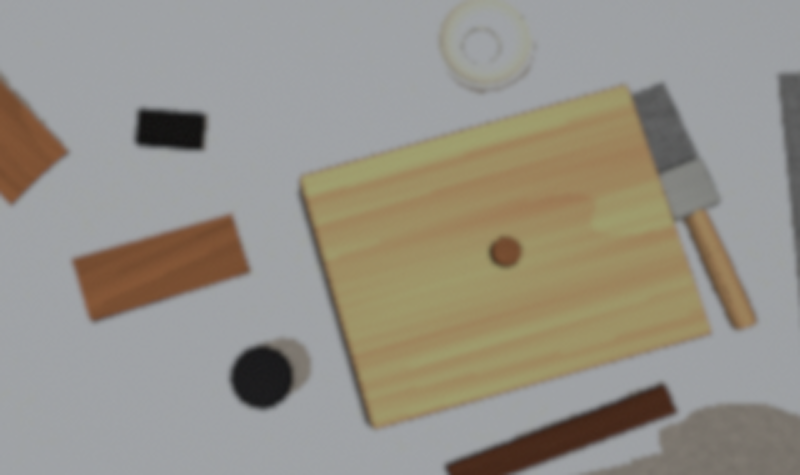

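Run:
```python
from h import *
d=load("top0")
cr=lambda a: np.array(a)/2.5+[220-.3,130-.3]
zs=np.array(d["z_map"])
# world height map
v,u=np.mgrid[0:480,0:640]
K=np.array([[d["fx"],0,d["cx"]],[0,d["fy"],d["cy"]],[0,0,1.]])
p=cv2.undistortPoints(np.stack([u,v],-1).reshape(-1,1,2).astype(float),K,d["dist_coeffs"].astype(float)).reshape(480,640,2)
C=np.dstack([p*zs[...,None],zs]); W=(C-d["t"])@d["R"]
np.save("pics/W.npy",W)
wc=cr([(73,259),(93,321),(233,214),(249,271)])
for t in [.05,.2,.4,.6,.8,.95]:
    q=(wc[0]+wc[1])/2*(1-t)+(wc[2]+wc[3])/2*t; print(t,W[int(q[1]),int(q[0])])
P=ray(d,wc,[.026,.026,.003,.003]); print("wedge",P)
tb=(P[0]+P[1])/2; tt=(P[2]+P[3])/2; print(tb,tt,np.linalg.norm((tt-tb)[:2]),np.degrees(np.arctan2(*(tt-tb)[[1,0]])))
B=ray(d,cr([(302,178),(628,86),(710,333),(373,426)]),.08); print("box",B)
c=B.mean(0); 
ax=(B[0]+B[1]-B[2]-B[3])/2; ay=(B[0]+B[3]-B[1]-B[2])/2
print(c,np.linalg.norm(ax[:2]),np.linalg.norm(ay[:2]),np.degrees(np.arctan2(ax[1],ax[0])),np.degrees(np.arctan2(-ay[0],ay[1])))
th=(np.arctan2(ax[1],ax[0])+np.arctan2(-ay[0],ay[1]))/2
ex=np.array([np.cos(th),np.sin(th)]);ey=np.array([-np.sin(th),np.cos(th)])
print("th",th,"loose",c[:2]+.075*ex+.105*ey)
print("knob",ray(d,cr([(505,251)]),.087))
print("jar",ray(d,cr([(262,377)]),.075),"eraser",ray(d,cr([(137,109),(206,114),(203,149),(136,143)]),.014))
print("lid z",np.median(W[215:225,380:400,2]), W[250,250],W[300,300])
```

```text
0.05 [0.48913695 0.17221112 0.02428718]
0.2 [0.41462513 0.03480365 0.85695903]
0.4 [0.50237295 0.13077905 0.01669577]
0.6 [0.51126279 0.10798734 0.0113716 ]
0.8 [0.51971421 0.08263538 0.01075796]
0.95 [0.52707143 0.06534484 0.00244733]
wedge [[0.50951933 0.18656192 0.026     ]
 [0.46183982 0.16912624 0.026     ]
 [0.55055259 0.06404416 0.003     ]
 [0.50510291 0.05039145 0.003     ]]
[0.48567958 0.17784408 0.026     ] [0.52782775 0.05721781 0.003     ] 0.12777780276967937 -70.74001243517722
box [[ 0.56563566  0.01177398  0.08      ]
 [ 0.63752728 -0.22457472  0.08      ]
 [ 0.45893772 -0.27702753  0.08      ]
 [ 0.38885609 -0.0404602   0.08      ]]
[ 0.51273919 -0.13257212  0.08      ] 0.1852340236618777 0.24688356463095573 16.414268038338328 16.71018527578424
th 0.2890653866272932 loose [ 0.55469656 -0.01054926]
knob [[ 0.51380445 -0.13264476  0.087     ]]
jar [[0.42146426 0.03828918 0.075     ]] eraser [[0.63252371 0.14231106 0.014     ]
 [0.62918393 0.08695542 0.014     ]
 [0.60065994 0.08863156 0.014     ]
 [0.60474685 0.14218161 0.014     ]]
lid z 0.08026729551092568 [0.47895644 0.18733251 0.00222797] [0.38345839 0.08555967 0.00259306]
```

The wedge tip is at (0.528,0.057), heading about −70.7°. The loose corner is at (0.555,−0.011), almost on the wedge's axis, and the height map confirms that the thin end faces the box. First I turn the tool in place so the jaw axis sits across the push direction, and close the fingers.

>>> jog_arm --pt "0 0 0 -10.5 0 0 0" --pt "0 0 0 -10.5 0 0 0" --pt "0 0 0 -10.5 0 0 0" --pt "0 0 0 -10.5 0 0 0" --pt "0 0 0 -10.5 0 0 0" --pt "0 0 0 -10.5 0 0 0" --pt "0 0 0 -10.5 0 0 0" --pt "0 0 0 -10.5 0 0 0" --pt "0 0 0 -9 0 0 0" --squeeze 20

```text
t: 1.23
tcp_pos: [0.1523, -0.5266, 0.2273]
orientation: [[-0.001, 0.931, 0.366], [0.01, 0.366, -0.931], [-1.0, 0.003, -0.009]]
ft_force: [0.3, 0.0, 0.1]
opening: -0.0001
```

```bash
cat > st.py <<'E'
import sys,numpy as np
from station import ctrl
np.set_printoptions(precision=4,suppress=True)
def show(targets={}):
    s=ctrl.get_state(); R=s["orientation"]; p=s["tcp_pos"]
    print("t",round(s["t"],2),"p",p,"F",s["ft_force"],"open",round(s["opening"]*1e3,1),"j",s["joints"].round(1))
    print("R",R.round(3).tolist(),"jaw deg",np.degrees(np.arctan2(R[1,1],R[0,1])))
    for k,t in targets.items():
        print(k,"units",(R.T@(np.array(t)-p)/.06).round(2), "dist",np.linalg.norm(np.array(t)-p).round(3))
if __name__=="__main__":
    T={f"t{i}":[float(x) for x in a.split(",")] for i,a in enumerate(sys.argv[1:])}
    show(T)
E
python3 st.py .5547,-.0105,.2 ; python3 -c "
from h import *
print(ray(load('scene0'),[(40,430),(12,355)],[0,.15]))"
```

```text
t 1.23 p [ 0.1523 -0.5266  0.2273] F [0.2789 0.0166 0.0788] open -0.1 j [ -86.2   22.    74.7   -0.    83.9 -107.7]
R [[-0.001, 0.931, 0.366], [0.01, 0.366, -0.931], [-1.0, 0.003, -0.009]] jaw deg 21.447871396863732
t0 units [ 0.53  9.39 -5.55] dist 0.655
[[ 0.57677435 -0.6779955   0.        ]
 [ 0.5227398  -0.66472786  0.15      ]]
```

>>> jog_arm --pt "0 0.85 -0.5 0 0 0 0" --pt "0 0.85 -0.5 0 0 0 0" --pt "0 0.85 -0.5 0 0 0 0" --pt "0 0.85 -0.5 0 0 0 0" --pt "0 0.85 -0.5 0 0 0 0" --pt "0 0.85 -0.5 0 0 0 0" --pt "0 0.85 -0.5 0 0 0 0" --pt "0 0.85 -0.5 0 0 0 0" --pt "0 0.85 -0.5 0 0 0 0" --pt "0 0.85 -0.5 0 0 0 0"

```text
t: 2.48
tcp_pos: [0.5252, -0.048, 0.2297]
orientation: [[-0.002, 0.933, 0.361], [0.013, 0.361, -0.933], [-1.0, 0.003, -0.013]]
ft_force: [0.8, -1.5, -0.4]
opening: 0.0001
```

```bash
python3 st.py .5547,-.0105,.2
```

```text
t 2.48 p [ 0.5252 -0.048   0.2297] F [ 0.8466 -1.4806 -0.3681] open 0.1 j [-18.4  19.7  77.9   0.7  82.7 -39.7]
R [[-0.002, 0.933, 0.361], [0.013, 0.361, -0.933], [-1.0, 0.003, -0.013]] jaw deg 21.14915675780527
t0 units [ 0.5   0.68 -0.4 ] dist 0.056
```

>>> jog_arm --pt "0.3 0.68 -0.4 0 0 0 0" --pt "0.6 0 0 0 0 0 0" --pt "0 0 0 0 0 0 0"

```text
t: 2.85
tcp_pos: [0.5567, -0.0049, 0.1739]
orientation: [[-0.003, 0.93, 0.366], [0.013, 0.366, -0.93], [-1.0, 0.002, -0.014]]
ft_force: [0.3, 0.1, 1.4]
opening: 0.0001
```

```bash
python3 st.py .5547,-.0105,.1
python3 - <<'E'
from station import vision
import cv2,numpy as np
for n in ["wrist","scene"]:
    d=vision.get_image(n)
    cv2.imwrite(f"pics/{n}1.png",cv2.cvtColor(d["frame"],cv2.COLOR_RGB2BGR))
    np.savez(f"pics/{n}1.npz",**{k:np.array(v) for k,v in d.items()})
E
```

```text
t 2.85 p [ 0.5567 -0.0049  0.1739] F [0.2746 0.131  1.431 ] open 0.1 j [-13.   25.3  78.7   0.7  76.4 -34.7]
R [[-0.003, 0.93, 0.366], [0.013, 0.366, -0.93], [-1.0, 0.002, -0.014]] jaw deg 21.48779751656881
t0 units [ 1.23 -0.07  0.09] dist 0.074
```

View pics/wrist1.png

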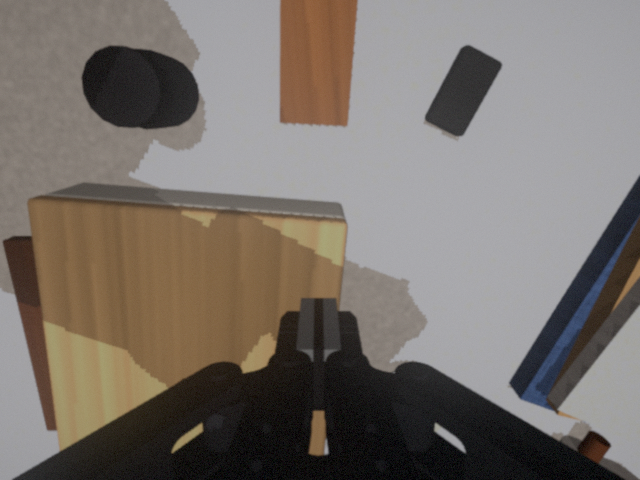

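View pics/scene1.png

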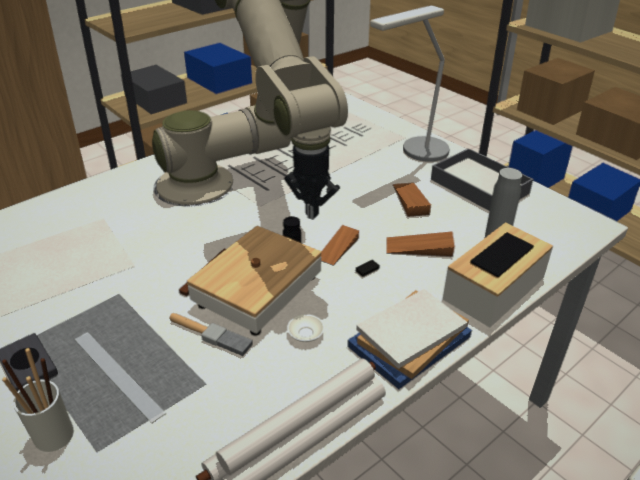

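The wrist view shows the wedge's thin end at (281,122)–(348,124) and the lid's far-left corner at (346,216). I'll use these to cross-check the first measurement.

Run:
```python
from h import *
d=load("wrist1")
print(ray(d,[(281,121),(348,123)],.003)); print(ray(d,[(346,216),(32,199)],.08))
print(ray(d,[(283,0),(356,0)],[.0105,.0105]))
```

```text
[[0.50777824 0.0494018  0.003     ]
 [0.55408404 0.0660412  0.003     ]]
[[ 0.56738886  0.01692615  0.08      ]
 [ 0.39330057 -0.04036978  0.08      ]]
[[0.48362805 0.12224046 0.0105    ]
 [0.52835512 0.13979735 0.0105    ]]
```

>>> jog_arm --pt "0.6 0 0 0 0 0 0" --pt "0.5 0 0.1 0 0 0 0" --pt "0 0 0 0 0 0 0"

```text
t: 3.32
tcp_pos: [0.5628, -0.0132, 0.1153]
orientation: [[0.013, 0.932, 0.363], [0.01, 0.362, -0.932], [-1.0, 0.016, -0.004]]
ft_force: [-0.7, -0.6, 0.8]
opening: 0.0002
```

```bash
python3 st.py .5547,-.0105,.08
```

```text
t 3.33 p [ 0.5628 -0.0132  0.1153] F [-0.6504 -0.5576  0.8173] open 0.2 j [-13.7  29.   83.    0.8  67.4 -35.3]
R [[0.013, 0.932, 0.363], [0.01, 0.362, -0.932], [-1.0, 0.016, -0.004]] jaw deg 21.252667420950925
t0 units [ 0.59 -0.12 -0.09] dist 0.036
```

>>> jog_arm --pt "0.4 -0.1 -0.05 0 0 0 0" --pt "0 0 0 0 0 0 0" --pt "0 0 0 0 0 0 0"

```text
t: 3.7
tcp_pos: [0.5593, -0.0138, 0.0977]
orientation: [[0.023, 0.932, 0.361], [0.007, 0.361, -0.933], [-1.0, 0.024, 0.001]]
ft_force: [-0.1, -0.3, 0.2]
opening: -0.0001
```

```bash
python3 st.py .5555,-.0095,.08
```

```text
t 3.7 p [ 0.5593 -0.0138  0.0977] F [-0.1239 -0.3077  0.1899] open -0.1 j [-13.9  29.7  85.2   0.8  63.9 -35.4]
R [[0.023, 0.932, 0.361], [0.007, 0.361, -0.933], [-1.0, 0.024, 0.001]] jaw deg 21.16357100477041
t0 units [ 0.29 -0.04 -0.09] dist 0.019
```

>>> jog_arm --pt "0.15 -0.03 -0.07 0 0 -1.4 0" --pt "0 0 0 0 0 0 0" --pt "0.1 0 0 0 0 0 0" --pt "0 0 0 0 0 0 0"

```text
t: 4.2
tcp_pos: [0.5573, -0.0104, 0.084]
orientation: [[0.002, 0.932, 0.361], [-0.003, 0.361, -0.932], [-1.0, 0.001, 0.004]]
ft_force: [0.0, 0.8, 0.7]
opening: -0.0001
```

```bash
python3 st.py .5555,-.0095,.08
```

```text
t 4.2 p [ 0.5573 -0.0104  0.084 ] F [0.0255 0.8122 0.7045] open -0.1 j [-13.2  31.   85.6  -0.2  63.3 -34.3]
R [[0.002, 0.932, 0.361], [-0.003, 0.361, -0.932], [-1.0, 0.001, 0.004]] jaw deg 21.1739551673498
t0 units [ 0.07 -0.02 -0.02] dist 0.004
```

Now press in small steps.

>>> jog_arm --pt "0.06 0 0 0 0 0 0" --pt "0 0 0 0 0 0 0"

```text
t: 4.45
tcp_pos: [0.5574, -0.0105, 0.0802]
orientation: [[0.002, 0.933, 0.361], [-0.003, 0.361, -0.933], [-1.0, 0.001, 0.004]]
ft_force: [0.5, -1.0, 0.4]
opening: 0.0002
```

>>> jog_arm --pt "0.05 0 0 0 0 0 0" --pt "0 0 0 0 0 0 0"

```text
t: 4.7
tcp_pos: [0.5583, -0.01, 0.0782]
orientation: [[0.005, 0.933, 0.361], [-0.002, 0.361, -0.933], [-1.0, 0.004, 0.004]]
ft_force: [-0.9, -1.1, 3.2]
opening: -0.0001
```

>>> jog_arm --pt "0.05 0 0 0 0 0 0"

```text
t: 4.82
tcp_pos: [0.5589, -0.0094, 0.076]
orientation: [[0.007, 0.933, 0.361], [-0.001, 0.361, -0.933], [-1.0, 0.007, 0.004]]
ft_force: [1.4, 6.2, 7.6]
opening: 0.0001
```

>>> jog_arm --pt "0.05 0 0 0 0 0 0"

```text
t: 4.95
tcp_pos: [0.5598, -0.0086, 0.0742]
orientation: [[0.01, 0.933, 0.361], [0.0, 0.361, -0.933], [-1.0, 0.01, 0.004]]
ft_force: [-5.4, 4.5, 27.0]
opening: 0.0001
```

>>> jog_arm --pt "0 0 0 0 0 0 0" --pt "0 0 0 0 0 0 0"

```text
t: 5.2
tcp_pos: [0.5597, -0.0086, 0.075]
orientation: [[0.011, 0.933, 0.361], [-0.0, 0.361, -0.933], [-1.0, 0.01, 0.004]]
ft_force: [-0.7, -0.5, 4.4]
opening: 0.0001
```

```bash
python3 st.py
python3 - <<'E'
from station import vision
import cv2,numpy as np
for n in ["scene"]:
    d=vision.get_image(n)
    np.savez(f"pics/{n}2.npz",**{k:np.array(v) for k,v in d.items()})
    a=np.load("pics/scene1.npz")["frame"]
    c=lambda f: cv2.resize(f[215:350,170:340],None,fx=2.3,fy=2.3,interpolation=cv2.INTER_CUBIC)
    cv2.imwrite(f"pics/cmp2.png",cv2.cvtColor(np.hstack([c(a),c(d["frame"])]),cv2.COLOR_RGB2BGR))
E
```

```text
t 5.2 p [ 0.5597 -0.0086  0.075 ] F [-0.6636 -0.4974  4.3981] open 0.1 j [-13.1  31.7  86.1   0.1  61.6 -34.3]
R [[0.011, 0.933, 0.361], [-0.0, 0.361, -0.933], [-1.0, 0.01, 0.004]] jaw deg 21.1565310390508
```

View pics/cmp2.png

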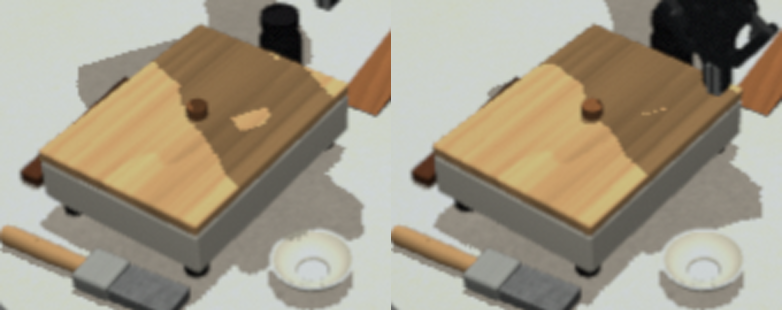

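```bash
cat >> h.py <<'E'
def world(d):
    v,u=np.mgrid[0:480,0:640]
    K=np.array([[d["fx"],0,d["cx"]],[0,d["fy"],d["cy"]],[0,0,1.]])
    p=cv2.undistortPoints(np.stack([u,v],-1).reshape(-1,1,2).astype(float),K,np.array(d["dist_coeffs"],float)).reshape(480,640,2)
    z=d["z_map"]; return (np.dstack([p*z[...,None],z])-d["t"])@d["R"]
def lid(d,c=(.5133,-.1315),th=.289,ref=.08):
    W=world(d).reshape(-1,3); 
    e=np.array([[np.cos(th),np.sin(th)],[-np.sin(th),np.cos(th)]])
    q=(W[:,:2]-c)@e.T
    m=(abs(q[:,0])<.08)&(q[:,1]>-.115)&(q[:,1]<.06)&(np.hypot(*q.T)>.025)&(abs(W[:,2]-ref)<.02)
    A=np.c_[q[m],np.ones(m.sum())]; z=W[m,2]
    for _ in range(4):
        s=np.linalg.lstsq(A,z,rcond=None)[0]; r=z-A@s; k=abs(r)<2.5*r.std()+1e-4; A=A[k];z=z[k]
    return s,r.std(),len(z)
E
python3 - <<'E'
from h import *
for n in ["scene0","scene1","scene2"]:
    s,r,k=lid(load(n)); print(n,s,"tilt",np.hypot(*s[:2]),"z loose",s@[.075,.105,1],r,k)
E
```

```text
scene0 [0.00054015 0.00184151 0.07796431] tilt 0.0019190905096389912 z loose 0.07819818174043235 0.0016557272079224254 3353
scene1 [0.00119633 0.00103246 0.0779953 ] tilt 0.0015802493780721365 z loose 0.0781934373930968 0.0016352663632596966 3371
scene2 [-0.03501615 -0.0255255   0.07822122] tilt 0.04333222757495917 z loose 0.07291483392889286 0.001680473656916642 3394
```

The depth maps show the lid tilting 0.043 rad, with the corner down about 5.3 mm. One more light press will tell me whether the foot is on the table.

>>> jog_arm --pt "0.03 0 0 0 0 0 0" --pt "0.03 0 0 0 0 0 0"

```text
t: 5.5
tcp_pos: [0.5601, -0.0085, 0.0742]
orientation: [[0.013, 0.933, 0.361], [-0.001, 0.361, -0.933], [-1.0, 0.012, 0.005]]
ft_force: [-8.8, 1.0, 26.6]
opening: -0.0003
```

```bash
python3 st.py
python3 - <<'E'
from station import vision
from h import *
s,r,k=lid(vision.get_image("scene")); print(s,"tilt",np.hypot(*s[:2]),"z loose",s@[.075,.105,1])
E
python3 st.py
```

```text
t 5.5 p [ 0.5601 -0.0085  0.0742] F [-8.7861  0.9527 26.6066] open -0.3 j [-13.   31.7  86.2   0.2  61.3 -34.3]
R [[0.013, 0.933, 0.361], [-0.001, 0.361, -0.933], [-1.0, 0.012, 0.005]] jaw deg 21.158697199933215
[-0.03883407 -0.02717253  0.07830551] tilt 0.04739653045498232 z loose 0.07253983795648838
t 5.55 p [ 0.56   -0.0084  0.0742] F [-7.5546  1.8846 20.347 ] open 0.1 j [-13.   31.7  86.2   0.2  61.3 -34.3]
R [[0.013, 0.933, 0.361], [-0.001, 0.361, -0.933], [-1.0, 0.012, 0.005]] jaw deg 21.159545640746796
```

The foot is on the table at about 5.7 mm drop, and the force rose to over 20 N. Now I release, lift clear and move behind the wedge.

>>> jog_arm --pt "-0.15 0 0 0 0 -0.7 0" --pt "-0.3 0 0 0 0 0 0" --pt "-0.6 0 0 0 0 0 0" --pt "-0.4 0 0 0 0 0 20"

```text
t: 6.05
tcp_pos: [0.5588, -0.0081, 0.1607]
orientation: [[-0.004, 0.933, 0.36], [-0.004, 0.36, -0.933], [-1.0, -0.005, 0.002]]
ft_force: [-0.1, 0.3, 0.0]
opening: 0.0168
```

```bash
python3 - <<'E'
from station import vision
from h import *
d=vision.get_image("scene")
np.savez(f"pics/scene3.npz",**{k:np.array(v) for k,v in d.items()})
s,r,k=lid(d); print(s,"tilt",np.hypot(*s[:2]),"z loose",s@[.075,.105,1])
E
python3 st.py .472,.219,.13
```

```text
[0.00043247 0.00060185 0.07795878] tilt 0.0007411174014723228 z loose 0.07805441101927697
t 6.1 p [ 0.5598 -0.0083  0.1634] F [ 1.7163 -0.5717  2.6738] open 20.1 j [-12.8  26.1  79.2  -0.3  74.7 -33.9]
R [[0.0, 0.933, 0.36], [-0.005, 0.36, -0.933], [-1.0, -0.001, 0.005]] jaw deg 21.125840465915246
t0 units [ 0.54  0.   -4.06] dist 0.246
```

>>> jog_arm --pt "0 0 -0.9 0.5 0 0 20" --pt "0 0 -0.9 0.5 0 0 20" --pt "0.1 0 -0.9 0 0 0 20" --pt "0.1 0 -0.9 0 0 0 20" --pt "0.1 0 -0.6 0 0 0 20" --pt "0 0 0 0 0 0 20"

```text
t: 6.85
tcp_pos: [0.4695, 0.2338, 0.1391]
orientation: [[-0.002, 0.94, 0.341], [-0.005, 0.341, -0.94], [-1.0, -0.003, 0.004]]
ft_force: [-0.3, -0.7, 1.0]
opening: 0.02
```

```bash
python3 st.py .472,.219,.08
python3 - <<'E'
from station import vision
from h import *
for n in ["top","wrist"]:
    d=vision.get_image(n)
    np.savez(f"pics/{n}4.npz",**{k:np.array(v) for k,v in d.items()})
    cv2.imwrite(f"pics/{n}4.png",cv2.cvtColor(d["frame"],cv2.COLOR_RGB2BGR))
E
```

```text
t 6.85 p [0.4695 0.2338 0.1391] F [-0.3434 -0.7476  0.9668] open 20.0 j [13.7 24.4 86.7 -0.3 69.  -6.2]
R [[-0.002, 0.94, 0.341], [-0.005, 0.341, -0.94], [-1.0, -0.003, 0.004]] jaw deg 19.92696604975233
t0 units [ 0.99 -0.04  0.24] dist 0.061
```

View pics/top4.png

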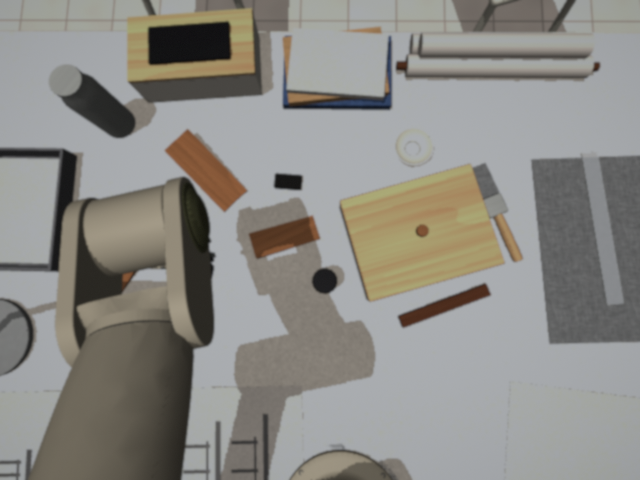

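View pics/wrist4.png

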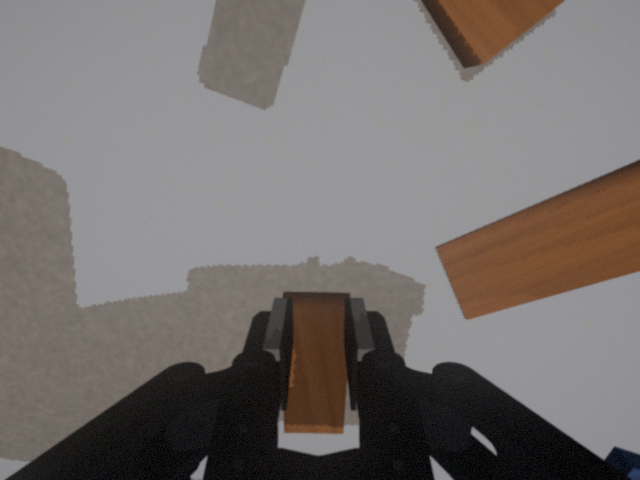

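Run:
```python
from h import *
d=load("wrist4")
print(ray(d,[(285,293),(349,293)],.026)); print("thin",ray(d,[(284,431),(344,433)],.003))
t=load("top4"); print(ray(t,[(251,234),(257.5,258)],.026),ray(t,[(246,190),(225,210)],.01))
```

```text
[[0.4648936  0.18301263 0.026     ]
 [0.50606129 0.19788296 0.026     ]]
thin [[0.50628254 0.04983344 0.003     ]
 [0.55447835 0.06508023 0.003     ]]
[[0.50822837 0.18241757 0.026     ]
 [0.46205454 0.16797567 0.026     ]] [[0.59848683 0.19893089 0.01      ]
 [0.55721029 0.23928365 0.01      ]]
```

>>> jog_arm --pt "0.7 0 0.1 0 0 0 20" --pt "0.7 0 0 0 0 0 20" --pt "0.4 0 0 0 0 0 20" --pt "0 0 0 0 0 0 20"

```text
t: 7.45
tcp_pos: [0.4765, 0.2211, 0.0293]
orientation: [[0.003, 0.943, 0.332], [-0.005, 0.332, -0.943], [-1.0, 0.002, 0.006]]
ft_force: [0.7, -0.5, 1.0]
opening: 0.0201
```

```bash
python3 st.py .472,.222,.012
```

```text
t 7.45 p [0.4765 0.2211 0.0293] F [ 0.6622 -0.4933  0.9593] open 20.1 j [12.1 33.1 93.9 -0.4 52.9 -7.1]
R [[0.003, 0.943, 0.332], [-0.005, 0.332, -0.943], [-1.0, 0.002, 0.006]] jaw deg 19.401195189643516
t0 units [ 0.29 -0.07 -0.04] dist 0.018
```

>>> jog_arm --pt "0.25 -0.04 0 -0.4 0 0 20" --pt "0.05 0 0 0 0 0 20" --pt "0 0 0 0 0 0 20"

```text
t: 7.82
tcp_pos: [0.4772, 0.2188, 0.0139]
orientation: [[0.009, 0.942, 0.336], [-0.004, 0.336, -0.942], [-1.0, 0.007, 0.006]]
ft_force: [0.4, 0.5, -0.0]
opening: 0.0199
```

```bash
python3 st.py .474,.219,.010 .487,.181,.010
python3 - <<'E'
from station import vision
from h import *
for n in ["wrist","scene"]:
    d=vision.get_image(n)
    np.savez(f"pics/{n}5.npz",**{k:np.array(v) for k,v in d.items()})
    f=d["frame"]
    if n=="scene": f=cv2.resize(f[170:330,230:430],None,fx=3,fy=3,interpolation=cv2.INTER_CUBIC)
    cv2.imwrite(f"pics/{n}5.png",cv2.cvtColor(f,cv2.COLOR_RGB2BGR))
E
```

```text
t 7.83 p [0.4772 0.2188 0.0139] F [ 0.4489  0.5105 -0.042 ] open 19.9 j [11.9 34.4 94.8 -0.4 50.3 -7.5]
R [[0.009, 0.942, 0.336], [-0.004, 0.336, -0.942], [-1.0, 0.007, 0.006]] jaw deg 19.63700117278491
t0 units [ 0.07 -0.05 -0.02] dist 0.005
t1 units [ 0.07 -0.06  0.65] dist 0.039
```

View pics/wrist5.png

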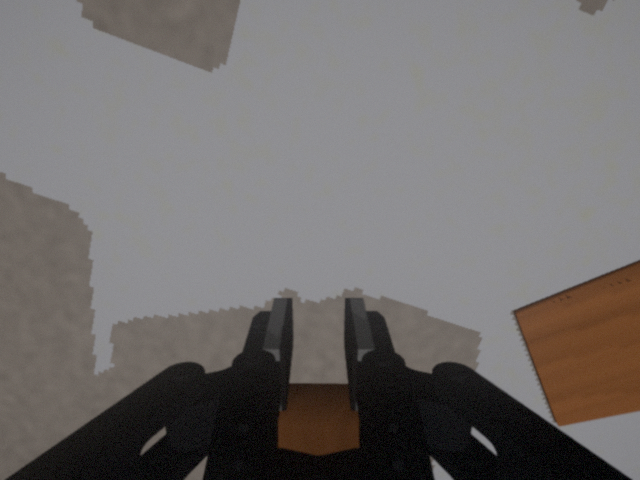

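View pics/scene5.png

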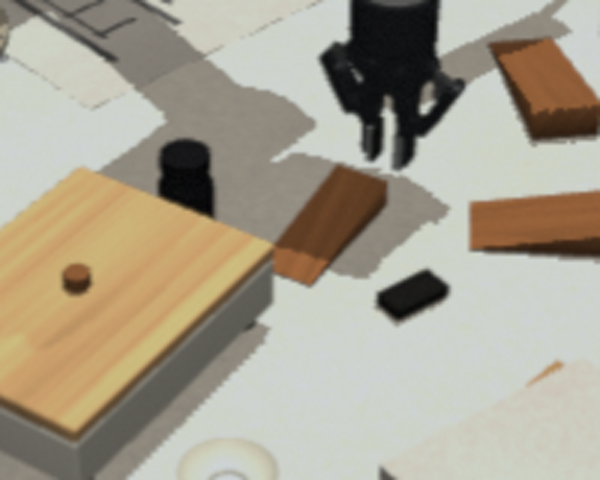

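The fingers straddle the wedge's axis behind its back face (wedge edge at row 384 in the wrist view). Now I push along tool z in gentle steps.

>>> jog_arm --pt "0.08 -0.05 0.2 0 0 0 20" --pt "0 0 0.2 0 0 0 20" --pt "0 0 0.1 0 0 0 20" --pt "0 0 0.1 0 0 0 20" --pt "0 0 0.1 0 0 0 20" --pt "0 0 0.1 0 0 0 20"

```text
t: 8.68
tcp_pos: [0.4918, 0.1695, 0.01]
orientation: [[0.01, 0.942, 0.336], [-0.003, 0.336, -0.942], [-1.0, 0.008, 0.007]]
ft_force: [0.7, 0.3, -0.4]
opening: 0.0198
```

```bash
python3 st.py .5205,.087,.010
```

```text
t 8.68 p [0.4918 0.1695 0.01  ] F [ 0.6882  0.3316 -0.4228] open 19.8 j [  6.1  34.4  95.9  -0.3  49.1 -13.3]
R [[0.01, 0.942, 0.336], [-0.003, 0.336, -0.942], [-1.0, 0.008, 0.007]] jaw deg 19.647721054153944
t0 units [ 0.01 -0.01  1.46] dist 0.087
```

```bash
cat > look.py <<'E'
import sys
from station import vision
from h import *
i=sys.argv[1]; fs=[]
d=vision.get_image("scene"); f=d["frame"]
np.savez(f"pics/scene{i}.npz",**{k:np.array(v) for k,v in d.items()})
a=cv2.resize(f[190:310,250:400],None,fx=2.6,fy=2.6,interpolation=cv2.INTER_CUBIC)
s,r,k=lid(d); print("tilt",np.hypot(*s[:2]),"z loose",s@[.075,.105,1])
d=vision.get_image("top"); f=d["frame"]
np.savez(f"pics/top{i}.npz",**{k:np.array(v) for k,v in d.items()})
b=cv2.resize(f[165:315,220:370],None,fx=2.6,fy=2.6,interpolation=cv2.INTER_CUBIC)
b=b[:a.shape[0]]
cv2.imwrite(f"pics/l{i}.png",cv2.cvtColor(np.hstack([a,b]),cv2.COLOR_RGB2BGR))
E
python3 look.py 6
```

```text
tilt 0.0017891160938864543 z loose 0.07814898940871326
```

View pics/l6.png

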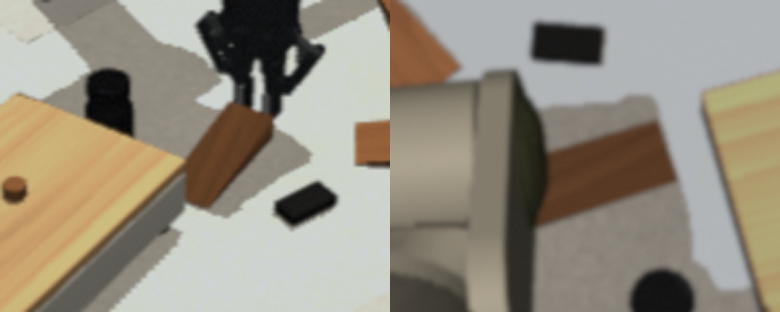

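The thin end now runs from about (324,212) to (330,234) in the top view, so the wedge has moved a little toward the box and still points the same way.

Run:
```python
from h import *
P=ray(load("top6"),[(323.6,211.7),(330.2,233.6)],.003);m=P.mean(0);print(P,m)
print("to loose",np.array([.556,-.0095])-m[:2], np.linalg.norm(np.array([.556,-.0095])-m[:2]))
```

```text
[[0.55817488 0.04285448 0.003     ]
 [0.51445192 0.02898967 0.003     ]] [0.5363134  0.03592207 0.003     ]
to loose [ 0.0196866  -0.04542207] 0.049504816140304664
```

>>> jog_arm --pt "0 0 0.1 0 0 0 20" --pt "0 0 0.1 0 0 0 20" --pt "0 0 0.1 0 0 0 20" --pt "0 0 0.1 0 0 0 20" --pt "0 0 0.1 0 0 0 20" --pt "0 0 0.1 0 0 0 20" --pt "0 0 0.1 0 0 0 20"

```text
t: 9.65
tcp_pos: [0.5068, 0.1274, 0.0103]
orientation: [[0.01, 0.942, 0.336], [-0.004, 0.336, -0.942], [-1.0, 0.008, 0.007]]
ft_force: [-0.3, 0.5, -1.1]
opening: 0.0201
```

```bash
python3 st.py; python3 look.py 7
```

```text
t 9.65 p [0.5068 0.1274 0.0103] F [-0.2703  0.5404 -1.1264] open 20.1 j [  1.2  34.6  95.5  -0.3  49.4 -18.2]
R [[0.01, 0.942, 0.336], [-0.004, 0.336, -0.942], [-1.0, 0.008, 0.007]] jaw deg 19.654255281252656
tilt 0.001580745082405544 z loose 0.0781564207154317
```

View pics/l7.png

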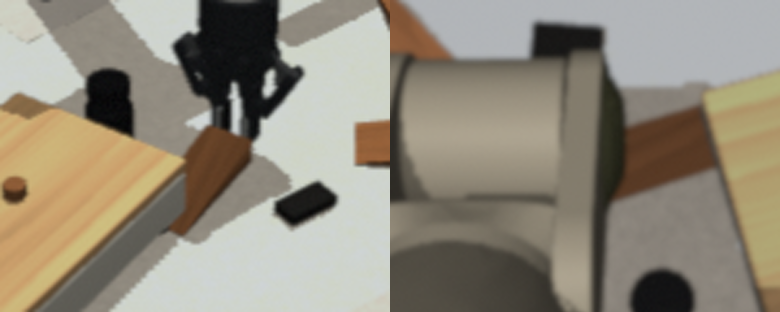

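The tip is now about 4 mm short of the foot centre and the force is still about 0. I'll continue in fine steps.

>>> jog_arm --pt "0 0 0.04 0 0 0 20" --pt "0 0 0.04 0 0 0 20"

```text
t: 10.0
tcp_pos: [0.5085, 0.1227, 0.0103]
orientation: [[0.01, 0.942, 0.336], [-0.004, 0.336, -0.942], [-1.0, 0.008, 0.007]]
ft_force: [0.4, 0.3, -0.2]
opening: 0.0198
```

>>> jog_arm --pt "0 0 0.04 0 0 0 20"

```text
t: 10.12
tcp_pos: [0.5094, 0.1204, 0.0104]
orientation: [[0.01, 0.942, 0.336], [-0.003, 0.336, -0.942], [-1.0, 0.008, 0.007]]
ft_force: [-0.4, 0.6, -0.9]
opening: 0.0198
```

>>> jog_arm --pt "0 0 0.03 0 0 0 20"

```text
t: 10.25
tcp_pos: [0.51, 0.1186, 0.0104]
orientation: [[0.01, 0.942, 0.336], [-0.004, 0.336, -0.942], [-1.0, 0.008, 0.007]]
ft_force: [0.0, 0.4, -1.1]
opening: 0.0198
```

>>> jog_arm --pt "0 0 0.03 0 0 0 20"

```text
t: 10.38
tcp_pos: [0.5106, 0.1168, 0.0104]
orientation: [[0.01, 0.942, 0.336], [-0.003, 0.336, -0.942], [-1.0, 0.008, 0.007]]
ft_force: [0.6, 0.1, 0.0]
opening: 0.0199
```

>>> jog_arm --pt "0 0 0.03 0 0 0 20"

```text
t: 10.5
tcp_pos: [0.511, 0.1153, 0.0104]
orientation: [[0.01, 0.942, 0.336], [-0.003, 0.336, -0.942], [-1.0, 0.008, 0.006]]
ft_force: [-1.9, 5.5, 1.2]
opening: 0.0198
```

>>> jog_arm --pt "0 0 0.03 0 0 0 20"

```text
t: 10.62
tcp_pos: [0.5111, 0.1145, 0.0104]
orientation: [[0.009, 0.942, 0.336], [-0.001, 0.336, -0.942], [-1.0, 0.008, 0.004]]
ft_force: [-2.2, 9.7, 3.1]
opening: 0.0201
```

>>> jog_arm --pt "0 0 0.03 0 0 0 20"

```text
t: 10.75
tcp_pos: [0.5111, 0.114, 0.0104]
orientation: [[0.007, 0.942, 0.336], [0.001, 0.336, -0.942], [-1.0, 0.007, 0.001]]
ft_force: [-2.3, 10.7, 1.6]
opening: 0.0199
```

>>> jog_arm --pt "0 0 0.03 0 0 0 20"

```text
t: 10.88
tcp_pos: [0.511, 0.1139, 0.0105]
orientation: [[0.006, 0.942, 0.336], [0.004, 0.336, -0.942], [-1.0, 0.007, -0.001]]
ft_force: [-2.3, 12.4, 1.3]
opening: 0.0198
```

Contact resistance has built to about 12 N, so I stop here and check.

```bash
python3 st.py; python3 look.py 8
```

```text
t 10.88 p [0.511  0.1139 0.0105] F [-2.297  12.4055  1.2953] open 19.8 j [ -0.5  34.6  95.3   0.3  49.7 -20.3]
R [[0.006, 0.942, 0.336], [0.004, 0.336, -0.942], [-1.0, 0.007, -0.001]] jaw deg 19.607415248447037
tilt 0.002106326612693626 z loose 0.07829435646873224
```

View pics/l8.png

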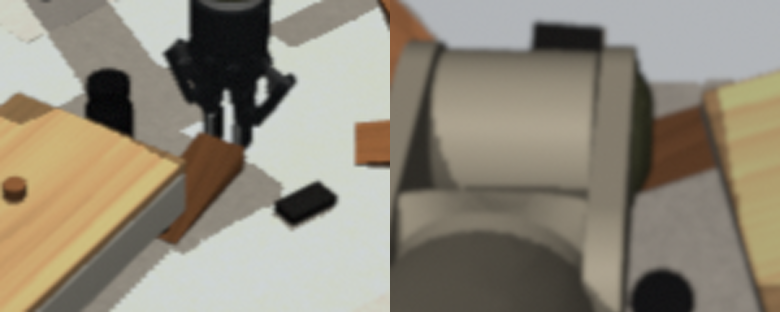

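The box is level (0.002 rad) and hasn't moved visibly, with the wedge under the foot. I back off, rise and go over to the corner.

>>> jog_arm --pt "0 0 -0.2 0 0 0 20" --pt "0 0 -0.3 0 0 0 20" --pt "-0.7 0 -0.1 0 0 0 0" --pt "-0.8 0 0 0 0 0 0" --pt "-0.7 0 0 0 0 0 0" --pt "-0.2 0 0 0 0 0 0"

```text
t: 11.72
tcp_pos: [0.4954, 0.152, 0.1576]
orientation: [[0.004, 0.941, 0.338], [0.002, 0.338, -0.941], [-1.0, 0.004, -0.001]]
ft_force: [0.9, 0.2, 0.4]
opening: -0.0002
```

```bash
python3 st.py .5555,-.0095,.13; python3 look.py 9
```

```text
t 11.72 p [0.4954 0.152  0.1576] F [0.9431 0.1772 0.4294] open -0.2 j [  3.9  22.5  86.5   0.1  70.8 -15.9]
R [[0.004, 0.941, 0.338], [0.002, 0.338, -0.941], [-1.0, 0.004, -0.001]] jaw deg 19.744015668038035
t0 units [0.46 0.03 2.87] dist 0.175
tilt 0.001422581458421875 z loose 0.07809249464416318
```

View pics/l9.png

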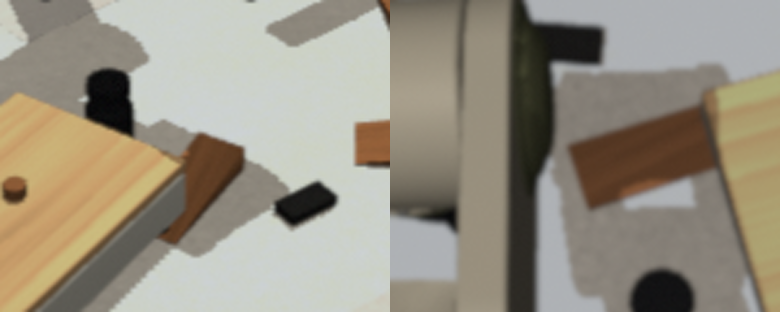

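Run:
```python
from h import *
P=ray(load("top9"),[(288.7,221),(296.7,245.6)],.026);b=P.mean(0)[:2];e=P[0]-P[1];h=np.array([e[1],-e[0]])/np.hypot(*e[:2])
print(b,np.degrees(np.arctan2(h[1],h[0])),"tip",b+.13*h,"dist",np.linalg.norm(b+.13*h-[.556,-.0095]))
```

```text
[0.51114321 0.1015686 ] -70.52796105590515 tip [ 0.5544783  -0.02099596] dist 0.01159623316537266
```

>>> jog_arm --pt "0 0 0.8 0 0 0 0" --pt "0 0 0.8 0 0 0 0" --pt "0 0 0.8 0 0 0 0" --pt "0.3 0.03 0.3 0 0 0 0" --pt "0 0 0 0 0 0 0"

```text
t: 12.45
tcp_pos: [0.5493, -0.0018, 0.1279]
orientation: [[-0.013, 0.94, 0.34], [0.004, 0.34, -0.94], [-1.0, -0.011, -0.008]]
ft_force: [-0.0, 1.1, 0.2]
opening: 0.0003
```

```bash
python3 st.py .5555,-.0095,.09
```

```text
t 12.45 p [ 0.5493 -0.0018  0.1279] F [-0.0139  1.105   0.2188] open 0.3 j [-12.6  27.6  83.2   0.1  70.  -32.5]
R [[-0.013, 0.94, 0.34], [0.004, 0.34, -0.94], [-1.0, -0.011, -0.008]] jaw deg 19.868819384885988
t0 units [0.63 0.06 0.16] dist 0.039
```

>>> jog_arm --pt "0.4 0.06 0.16 0 0 0.5 0" --pt "0.25 0 0 0 0 0 0" --pt "0 0 0 0 0 0 0" --pt "0 0 0 0 0 0 0"

```text
t: 12.95
tcp_pos: [0.5536, -0.0041, 0.0865]
orientation: [[-0.009, 0.939, 0.344], [0.009, 0.344, -0.939], [-1.0, -0.005, -0.012]]
ft_force: [0.2, 0.1, 0.1]
opening: -0.0002
```

```bash
python3 st.py .5555,-.0095,.08
```

```text
t 12.95 p [ 0.5536 -0.0041  0.0865] F [0.1636 0.0798 0.1156] open -0.2 j [-12.9  30.7  85.6   0.4  64.3 -33.2]
R [[-0.009, 0.939, 0.344], [0.009, 0.344, -0.939], [-1.0, -0.005, -0.012]] jaw deg 20.120851590064216
t0 units [ 0.11 -0.    0.1 ] dist 0.009
```

>>> jog_arm --pt "0.06 0 0.08 0 0 0 0" --pt "0 0 0 0 0 0 0"

```text
t: 13.2
tcp_pos: [0.5555, -0.0082, 0.0836]
orientation: [[-0.007, 0.939, 0.345], [0.009, 0.345, -0.939], [-1.0, -0.004, -0.011]]
ft_force: [-1.1, 0.4, -0.3]
opening: 0.0003
```

>>> jog_arm --pt "0.03 0 0 0 0 0 0"

```text
t: 13.32
tcp_pos: [0.5557, -0.0083, 0.0821]
orientation: [[-0.007, 0.939, 0.345], [0.009, 0.345, -0.939], [-1.0, -0.003, -0.01]]
ft_force: [0.7, -0.1, -0.8]
opening: 0.0004
```

>>> jog_arm --pt "0.02 0 0 0 0 0 0"

```text
t: 13.45
tcp_pos: [0.5557, -0.0083, 0.0809]
orientation: [[-0.006, 0.939, 0.345], [0.009, 0.345, -0.939], [-1.0, -0.003, -0.01]]
ft_force: [-0.0, -0.4, 0.1]
opening: -0.0001
```

>>> jog_arm --pt "0.015 0 0 0 0 0 0"

```text
t: 13.58
tcp_pos: [0.5557, -0.0083, 0.08]
orientation: [[-0.006, 0.939, 0.345], [0.009, 0.345, -0.939], [-1.0, -0.003, -0.01]]
ft_force: [-1.9, 0.7, 7.7]
opening: -0.0004
```

>>> jog_arm --pt "0.015 0 0 0 0 0 0"

```text
t: 13.7
tcp_pos: [0.5558, -0.0083, 0.08]
orientation: [[-0.006, 0.939, 0.345], [0.008, 0.345, -0.939], [-1.0, -0.002, -0.01]]
ft_force: [-4.2, 1.1, 13.1]
opening: -0.0003
```

>>> jog_arm --pt "0.015 0 0 0 0 0 0"

```text
t: 13.82
tcp_pos: [0.5558, -0.0083, 0.08]
orientation: [[-0.005, 0.939, 0.345], [0.008, 0.345, -0.939], [-1.0, -0.002, -0.009]]
ft_force: [-4.0, -0.3, 9.7]
opening: 0.0
```

```bash
python3 look.py 10; python3 st.py
python3 - <<'E'
from station import vision,ctrl
for _ in range(4):
    vision.get_image("wrist"); s=ctrl.get_state(); print(s["t"],s["ft_force"],s["tcp_pos"])
E
```

```text
tilt 0.001745717687385627 z loose 0.07822614179309413
t 13.93 p [ 0.5557 -0.0083  0.08  ] F [-3.6824  0.2095  9.4506] open 0.2 j [-13.2  31.3  85.8   0.4  63.3 -33.6]
R [[-0.005, 0.939, 0.345], [0.008, 0.345, -0.939], [-1.0, -0.002, -0.009]] jaw deg 20.16450417007138
13.975 [-3.26685205  0.45003986  9.75752908] [ 0.55575612 -0.00829131  0.08003766]
14.025 [-3.67192519  1.3811389   9.21569014] [ 0.55574458 -0.00830345  0.08001881]
14.075 [-3.3829243   0.59259885  9.42426289] [ 0.55574614 -0.00828425  0.08003631]
14.125 [-2.83803461  1.36493814  9.26129376] [ 0.55575103 -0.00830307  0.0800169 ]
```

View pics/l10.png

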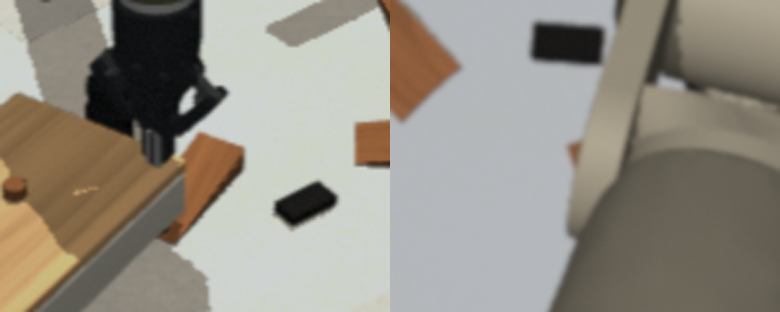

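>>> jog_arm --pt "0.02 0 0 0 0 0 0"

```text
t: 14.25
tcp_pos: [0.5558, -0.0083, 0.08]
orientation: [[-0.004, 0.939, 0.345], [0.008, 0.345, -0.939], [-1.0, -0.001, -0.009]]
ft_force: [-4.3, 1.2, 12.6]
opening: -0.0001
```

```bash
python3 look.py 11
python3 - <<'E'
from station import vision,ctrl
for _ in range(5):
    vision.get_image("wrist"); s=ctrl.get_state(); print(s["t"],s["ft_force"],s["tcp_pos"])
E
```

```text
tilt 0.0009513368010365815 z loose 0.07803341701781016
14.4 [-4.09970513  0.41043243 11.20198904] [ 0.55575966 -0.00828327  0.08002144]
14.45 [-4.14565632  1.31947914 11.04586211] [ 0.55574544 -0.00829376  0.07999555]
14.5 [-3.37550054  0.08215866 10.26670848] [ 0.55576902 -0.00828712  0.07998864]
14.55 [-3.95857763  0.54674385 11.22519135] [ 0.55576386 -0.00829993  0.08001617]
14.6 [-4.522633    0.61888386 11.70690244] [ 0.55574753 -0.00830811  0.07998951]
```

The force is steady at about 11 N, the box is level, and the wedge was last seen under the foot. Handing in.

```bash
python3 -c "
from station import hand_in
print(hand_in())"
```

```text
the job is handed in; nothing more can be done
None
```

The wedge is under the loose foot, the box no longer rocks, and I handed in at about t = 14.6 s with the fingers still pressing the corner. The hand-in gives no verdict, so the results below are my own measurements.

- **Rock test:** I pressed the far left corner and the box tilted about 0.045 rad, with the foot meeting the table after about 5.5 mm. This took more force than needed, peaking near 27 N. After release the box came back to level (0.001 rad).
- **Wedge:** I pushed it thin end first from its thick face, with the fingers 20 mm apart and nothing grasped. I stopped when resistance reached about 12.5 N, slightly over the 12 N guide. The box showed no visible shift and stayed level (0.002 rad). The tip ended about 12 mm from the corner point.
- **Final press:** The force was steady at 10–12 N down, plus about 4 N sideways, on the lid about 1 mm from the measured corner point. The lid tilt was about 0.001 rad and the corner did not drop under the load.

**Disagreements and gaps:**
- The top and wrist views differed by up to about 5 mm on the corner position.
- The depth map put the lid about 2 mm lower than touch did.
- I could not measure the load on the wedge directly. I judged it to be over 2 N because, without the wedge, about 4–5 N was enough to tip that corner.
- The arm blocked most of the top view during the final press, so I did not re-measure the wedge position then.

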